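Lay out a slide-staining place on the bench

TASK

Lay out the staining place around the slide case and the cuvette box, which stay where they stand: set the small steel dish on the bench halfway between the two and in line with them, and then stand the brown dropper bottle in the middle of the dish, keeping it upright all the way. Put the small carton on top of the slide case, in the middle and square to it, and stand the stoppered pot on the bench beside the cuvette box, on the side away from the slide case, in line with both boxes and with a gap of about 2 cm. Let go of everything and leave the timer and the tape roll alone.

Things in the scene. Friction and masses are not known exactly. Their poses are not given: they have to be found in the camera images.
- slide_case: flat closed grey plastic slide case with a small black clasp on one long side, lying on the bench, 76 (x) x 87 (y) x 18 mm high, fixed; origin at the centre of its underside; its y axis runs along the line to the cuvette box (which may be on its +y or -y side), centre to centre 180 to 200 mm
- cuvette_box: square box, 67 x 67 x 53 mm high, pale with a flat blue lid, standing on the bench, fixed; origin at the centre of its underside; its sides are turned at most 0.15 rad from those of the slide case
- drip_dish: small round open dark steel dish, loose, standing open side up; 56 mm outside diameter (57 at the rim), 14 mm high, wall 2.5 mm, floor 4 mm thick, so the inside is 51 mm wide; origin at the centre of its underside
- dropper_bottle: small brown glass dropper bottle with a long pointed red tip, loose, standing; round body 30 mm in diameter up to 40 mm above its foot, then a shoulder and the tip, 98 mm high in all; origin at the centre of its underside, z up along the bottle
- carton: small upright yellowish reagent carton, loose, 30 (x) x 34 (y) x 36 mm high; origin at the centre of its underside
- pot: low round white pot with a dark stopper, loose, standing; body 52 mm in diameter and 34 mm high, stopper 21 mm in diameter on top, 46 mm high in all; origin at the centre of its underside
- timer: white bench timer with three keys, 62 x 64 x 20 mm, lying loose at the back; leave alone; origin at the centre of its underside
- tape_roll: cream roll of tape lying flat, 45 mm in diameter, 25 mm high, loose at the back; leave alone; origin at the centre of its underside. (Overhead at the back: a wall shelf beyond x = 0.60 m from 0.47 m up, and before it a thin cable near x = 0.56, y = 0.10, above z = 0.40: swing the arm sideways drawn back)
Mind the look-alikes: they are no part of the job. What is shaped like the drip_dish but yellow is not meant.

How it is judged:
By the outcome, as a careful person would: the job done as asked, in the order asked, and still so for the second after the job is handed in, with the robot touching nothing.
It also fails if it takes over 115 s, if anything falls off the work surface, if the arm or the gripper's body presses on something with over 40 N, if the wrist force passes 120 N, or if a joint passes its speed limit or range.

ROBOT

A 6-joint arm with a two-finger parallel gripper is mounted at the origin on a cart in front of the work surface, level with it; the furniture and walls round the work are solid. World frame = base frame: x ahead of the robot, y to its left, z up, the work surface at z = 0. Lengths are in mm, angles in rad, forces in N, time in s.
With the tool pointing down it reaches from about 275 to 1000 mm from the base axis. Payload 8.4 kg.
Tool frame: the origin (TCP) lies at the very end of the fingers, on their centre line; the grasp point (between the pads) lies 19 mm behind it; z points along the fingers, y is the line along which they close (so a half turn about z gives the same grasp; the last joint's range is limited). The gripper opens to 85 mm and grips with 20 to 120 N. Pads are 22 mm wide; open, the fingers measure 114 mm over their backs; the gripper's body (76 mm by 85 mm) begins 54 mm behind the grasp point. The pads swing forward as they close: fully open they stand 13 mm farther back than shut.
Start: joints at [1.268, 0.353, 1.633, -0, 1.155, -0.002], TCP at [185.176, 596.94, 231.281] pointing down, gripper open.
Joint ranges: [-2.63, 2.63], [-0.92, 2.1], [0.06, 2.66], [-1.3, 4.44], [0, 2.69], [-3.02, 3.02]. Speed limits (rad/s): [2.22, 2.22, 2.79, 3.14, 3.14, 3.14].

INTERFACE

Orientations are given as [roll, pitch, yaw] about the fixed x, y, z axes, in that order (R = Rz(yaw) Ry(pitch) Rx(roll)).
In Python, from rig import sensors, grab_frame, camera_params, order gives the robot as it stands. The module is installed in compiled form; this text tells all that it offers.
- The arm moves only by the tool move_arm, never from a script. Its argument "motion" is a list of rows, each a list of 7 numbers: the turn, a rotation vector about the tool's x, y, z in shares of 2 rad (1.0 is 2 rad), then the shift along the tool's x, y, z in parts of the range, where 1.0 means 0.75 m, then the finger opening in m, from 0 to 0.0854. A call has 1 to 8 rows; each row is the pose to reach, as a shift and turn from the pose commanded when the call began, along the tool's axes at that moment; what a row does not reach only later rows make up. A row lasts 1/8 s, in which the tool goes at most 62.5 mm and 10.7 degrees, less where a joint would pass 70% of its speed; a pose out of reach is approached as far as the arm can. A shift or turn number past 1, either way, is cut back to 1. A call with a gripper value outside its range is refused whole. The fingers move at their own pace and stop on an object; "grip_force" is the grip in N (left out, the last holds). Time passes only in rows, so rows that repeat a pose let the fingers close. It gives the time, the measured TCP pose, the force, the opening and the grip force at its end, in the units of the state.
- sensors.sense(): the state, without advancing time (a new reading comes with each control period).
- grab_frame(name): name is "scene" or "top"; returns (picture, depth): 400x640x3 uint8, red, green, blue; 400x640 float32, mm along the optical axis (not along the pixel's ray), 0 where there is no reading.
- camera_params(name): a dict with "camera_matrix" (3x3 intrinsics, pixels), "k1" (the pictures are not rectified: a ray, as slopes to the right and down, at radius r is drawn at 1 + k1 r^2 times it, then the intrinsics apply), "world_from_camera" (4x4, takes a point from camera to world coordinates). Camera axes: x right, y down, z forward; pixel columns grow to the right and rows downward; lengths in mm; the calibration is good to about 2 mm. A picture is of the moment at which its call begins. camera_params takes no time and is no camera call.
- order.sign_off(): hands the job in; it is judged then, once.
The state is a dict: "clock": time; "qpos": joint angles; "qvel": joint speeds; "joint_efforts": joint torques, N m; "eef_pos": TCP position; "tcp_rot": TCP orientation; "contact_force": force on the tool from outside, world axes, zero at the start; "wrist_torque": the same for the moment, N m; "opening": opening from 0.0 (shut) to 1.0 (fully open); "grasp_force": force on a finger pad.
Only numpy, scipy, OpenCV 4.12 (cv2) and the standard library are available. Lean on these libraries where they do the work, as an engineer would, in place of code of your own. Each camera call takes 0.05 s, during which the arm holds its last target. There are 200 camera calls.

## Working session

There is one attempt and no reset: what is moved stays moved. The work goes in short steps, Python scripts to look and compute and a tool call to move; the robot and the scene stay as the last step left them, time stands still between calls to the robot, and variables do not carry over. Pictures are saved under pics/ and viewed, at most 14 in all, crops included, and the job is handed in when it is done.

Besides the shell and the picture viewer there is one more tool, called after "Call:" as name(argument=value, ...), one argument or row to a line, values as JSON. move_arm: Moves the arm, as the interface text tells. Its arguments: {"type":"object","properties":{"motion":{"type":"array","items":{"type":"array","items":{"type":"number"}}},"grip_force":{"type":"number"}},"required":["motion"]}

```bash
mkdir -p pics
cat > h.py <<'E'
import numpy as np, cv2, json
from rig import sensors, grab_frame, camera_params, order
def save(n,im,s=None):
    if s: im=cv2.resize(im,None,fx=s,fy=s,interpolation=cv2.INTER_CUBIC)
    cv2.imwrite('pics/'+n,im[...,::-1])
def rays(name,uv):
    p=camera_params(name);K=np.array(p['camera_matrix']);T=np.array(p['world_from_camera'])
    uv=np.asarray(uv,float).reshape(-1,1,2)
    xy=cv2.undistortPoints(uv,K,np.array([p['k1'],0,0,0,0.]),None,None,None,(3,50,1e-9)).reshape(-1,2) if False else cv2.undistortPoints(uv,K,np.array([p['k1'],0,0,0.])).reshape(-1,2)
    d=np.c_[xy,np.ones(len(xy))]
    return T[:3,3],d@T[:3,:3].T
def onplane(name,uv,z):
    o,d=rays(name,uv); return o+d*((z-o[2])/d[:,2])[:,None]
def cloud(name,depth):
    v,u=np.mgrid[:400,:640]; o,d=rays(name,np.c_[u.ravel(),v.ravel()])
    P=(o+d*depth.reshape(-1,1)).reshape(400,640,3); P[depth==0]=np.nan
    return P
E
python3 - <<'E'
from h import *
for n in('scene','top'):
    im,d=grab_frame(n); save(n+'0.png',im); np.savez(n+'0.npz',im=im,d=d)
    p=camera_params(n); print(n,np.round(p['world_from_camera'],3).tolist(),p['k1'],np.round(p['camera_matrix'],1).tolist())
s=sensors.sense();print(s)
E
```

```text
scene [[0.862, -0.27, 0.429, 41.149], [-0.507, -0.428, 0.749, -877.761], [-0.019, -0.863, -0.506, 621.09], [0.0, 0.0, 0.0, 1.0]] -0.045348294590629196 [[434.4, 0.0, 319.4], [0.0, 434.4, 201.9], [0.0, 0.0, 1.0]]
top [[-0.057, -0.976, 0.212, 190.434], [-0.998, 0.057, -0.008, 22.504], [-0.004, -0.212, -0.977, 1611.744], [0.0, 0.0, 0.0, 1.0]] -0.10214846018978532 [[509.3, 0.0, 322.7], [0.0, 509.3, 196.3], [0.0, 0.0, 1.0]]
{'clock': 0.1, 'qpos': array([ 1.26760333e+00,  3.53572688e-01,  1.63405141e+00, -9.39554302e-07,
        1.15521026e+00, -2.39871310e-03]), 'qvel': array([-0.00026053, -0.00268967, -0.00010545,  0.00045084,  0.00151426,
        0.00103206]), 'joint_efforts': array([ 1.01223388e-03, -6.06350756e+01, -3.42817104e+01,  1.20815871e-04,
        3.95297408e-03, -1.63562595e-05]), 'eef_pos': array([185.0467688 , 596.53238376, 230.64420495]), 'tcp_rot': array([-3.14035095e+00, -2.11939548e-06,  2.84079875e+00]), 'contact_force': array([0.39301787, 0.4406039 , 0.02091219]), 'wrist_torque': array([ 0.02582956,  0.02362287, -0.02929415]), 'grasp_force': 0.0, 'opening': 1.003339613303702}
```

View pics/scene0.png

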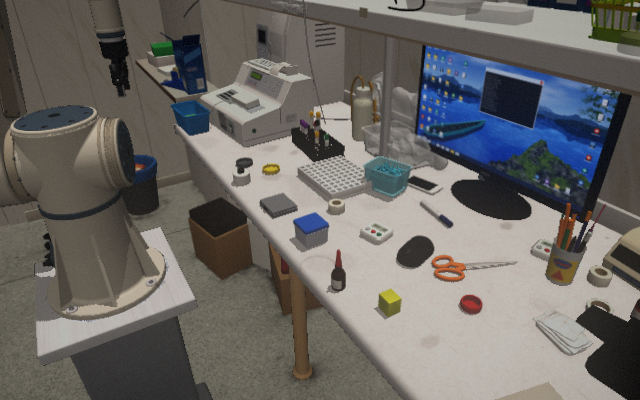

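View pics/top0.png

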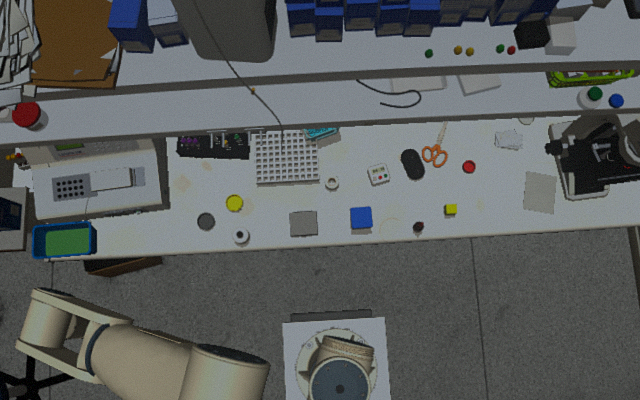

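The scene view shows the slide case at (279,205), cuvette box (311,230), bottle (338,272), carton (390,302), white pot (241,177), a dark disc (244,162) and a yellow one (271,169).
The top view has three dish-like rounds: dark (206,221), yellow (235,203) and red (469,167). The dark one fits "dark steel". I'll confirm it with a crop.

Run:
```python
from h import *
a=np.load('scene0.npz');b=np.load('top0.npz')
A=cv2.resize(a['im'][140:330,215:415],(800,760),interpolation=cv2.INTER_CUBIC)[:, :]
B=cv2.resize(b['im'][150:260,180:480],(800,293),interpolation=cv2.INTER_CUBIC)
A2=cv2.resize(a['im'][145:250,220:340],(342,300),interpolation=cv2.INTER_CUBIC);A3=cv2.resize(a['im'][240:330,315:415],(333,300),interpolation=cv2.INTER_CUBIC)
R=np.zeros((600,800,3),np.uint8);R[:293]=B;R[300:,:342]=A2;R[300:,350:683]=A3
save('crop1.png',R)
P=cloud('top',b['d'])
for n,u,v in [('dish',206,221),('yel',235,203),('pot',241,237),('case',303,223),('cuv',361,217),('bot',418,227),('cart',450,209),('bench',330,240),('tape',332,184),('timer',378,174)]:
    print(n,np.round(P[v,u],1))
```

```text
dish [480.3 389.1   2.8]
yel [533.5 293.5   5.2]
pot [417.3 271.8  36.7]
case [452.8  76.5  22.8]
cuv [ 455.8 -105.1   54.6]
bot [ 415.6 -281.5   43.9]
cart [ 468.2 -391.    33.8]
bench [397.1  -5.8  -1.7]
tape [579.1 -23.3   1.3]
timer [ 599.1 -173.2   20. ]
```

View pics/crop1.png

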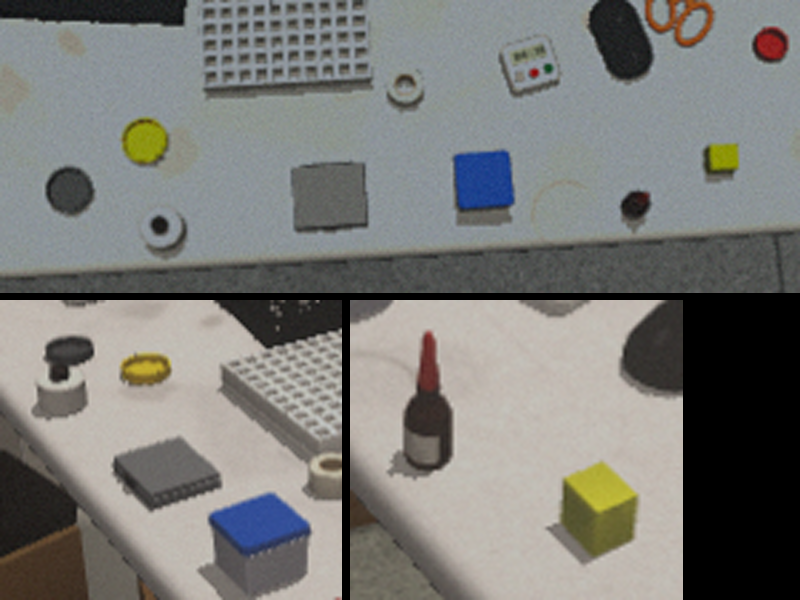

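The crop confirms it: the dark steel dish is at top (206,221). The yellow one (235,203) and the small red one (469,167) are decoys. The bottle (418,227) and carton (450,209) are unambiguous. Next I'll measure them all.

```bash
cat > m.py <<'E'
from h import *
def avg(name,n=4):
    fs=[grab_frame(name)for _ in range(n)]
    return np.mean([f[0].astype(float) for f in fs],0).astype(np.uint8)
def blob(name,mask,z,win,rep=True):
    u0,v0,u1,v1=win; m=np.zeros_like(mask,np.uint8); m[v0:v1,u0:u1]=mask[v0:v1,u0:u1]
    n,l,st,c=cv2.connectedComponentsWithStats(m); i=1+np.argmax(st[1:,4])
    cs,_=cv2.findContours((l==i).astype(np.uint8),cv2.RETR_EXTERNAL,cv2.CHAIN_APPROX_NONE)
    k=max(cs,key=cv2.contourArea).reshape(-1,2)
    W=onplane(name,k,z)[:,:2]; vv,uu=np.nonzero(l==i)
    C=onplane(name,np.c_[uu,vv],z)[:,:2].mean(0)
    r=cv2.minAreaRect(W.astype(np.float32)); return C,r,W,st[i,4]
E
python3 - <<'E'
from m import *
for n in('top','scene'):
    im=avg(n); cv2.imwrite(n+'_avg.png',im[...,::-1]); hsv=cv2.cvtColor(im,cv2.COLOR_RGB2HSV)
    pts={'top':dict(dish=(206,221),dishN=(206,214),dishS=(206,227),pot=(235,237),stop=(241,237),case=(303,223),caseedge=(303,235),cuv=(361,217),bot=(418,227),cart=(450,208),cartside=(450,214),bench=(330,240)),
     'scene':dict(dish=(244,162),pot=(241,180),stop=(241,171),case=(279,203),caseside=(268,213),cuv=(311,222),cuvside=(303,236),bot=(338,285),tip=(338,258),cart=(388,296),cartside=(395,306),bench=(340,240))}[n]
    for k,(u,v) in pts.items(): print(n,k,im[v,u],hsv[v,u])
E
```

```text
top dish [62 63 61] [45  8 63]
top dishN [48 48 48] [ 0  0 48]
top dishS [62 64 61] [50 12 64]
top pot [143 150 159] [107  26 159]
top stop [71 68 64] [17 25 71]
top case [97 97 94] [30  8 97]
top caseedge [32 34 34] [90 15 34]
top cuv [ 23  61 137] [110 212 137]
top bot [32 29 28] [ 8 32 32]
top cart [142 149   9] [ 32 240 149]
top cartside [51 52 33] [32 93 52]
top bench [139 146 149] [ 99  17 149]
scene dish [75 73 71] [15 14 75]
scene pot [112 106  98] [ 17  32 112]
scene stop [40 35 32] [11 51 40]
scene case [104 103 101] [ 20   7 104]
scene caseside [73 70 68] [12 17 73]
scene cuv [ 51  78 152] [112 169 152]
scene cuvside [87 83 82] [ 6 15 87]
scene bot [115 107  99] [ 15  35 115]
scene tip [101  45  44] [  1 144 101]
scene cart [184 179  55] [ 29 179 184]
scene cartside [103  99  49] [ 28 134 103]
scene bench [193 185 178] [ 14  20 193]
```

```bash
cat > meas.py <<'E'
from m import *
def show(t,C,r,a): print(f"{t:14s} C {np.round(C,1)} rectC {np.round(r[0],1)} size {np.round(r[1],1)} ang {r[2]:.1f} px {a}")
if __name__=='__main__':
    T=cv2.imread('top_avg.png')[...,::-1];S=cv2.imread('scene_avg.png')[...,::-1]
    def hv(i): return [x.astype(int) for x in cv2.split(cv2.cvtColor(np.ascontiguousarray(i),cv2.COLOR_RGB2HSV))]
    H,s,V=hv(T);h2,s2,v2=hv(S)
    blue=(abs(H-110)<15)&(s>120)&(V>75);blue2=(abs(h2-112)<15)&(s2>100)&(v2>90)
    def go(t,*a): C,r,W,n=blob(*a); show(t,C,r,n); return C,r,W
    go('cuv top','top',blue,53,(340,195,385,240)); go('cuv scene','scene',blue2,53,(290,205,335,245))
    go('case top','top',(V>70)&(V<122),18,(282,203,325,243)); go('case scene','scene',(v2>88)&(v2<135),18,(255,188,302,220))
    C,r,W=go('dish top','top',V<105,14,(190,205,222,238)); print('  circ',cv2.minEnclosingCircle(W.astype(np.float32)))
    go('stop top','top',V<110,46,(233,229,248,244)); 
    go('cart top','top',(abs(H-30)<10)&(s>150)&(V>90),36,(438,198,464,224)); go('cart scene','scene',(abs(h2-29)<8)&(s2>120)&(v2>135),36,(372,285,408,320))
    go('bot top','top',V<75,40,(408,218,430,240)); 
    go('tip scene','scene',(s2>110)&(h2<8),70,(328,245,348,285))
E
python3 meas.py
python3 - <<'E'
import cv2,numpy as np
T=cv2.imread('top_avg.png');S=cv2.imread('scene_avg.png')
R=np.zeros((600,800,3),np.uint8)
f=lambda i,w,h:cv2.resize(i,(w,h),interpolation=cv2.INTER_NEAREST)
R[:300,:400]=f(T[200:245,190:250],400,300);R[:300,400:]=f(T[195:240,405:465],400,300)
R[300:,:400]=f(S[150:195,215:275],400,300);R[300:,400:]=f(S[245:320,310:410],400,300)
cv2.imwrite('pics/crop2.png',R)
E
```

```text
cuv top        C [ 456.1 -105.4] rectC [ 456.4 -105.4] size [64.8 64.4] ang 0.8 px 422
cuv scene      C [ 456.4 -109. ] rectC [ 457.  -108.8] size [64.6 66.7] ang 0.7 px 410
case top       C [452.9  76.8] rectC [451.   76.5] size [85.  88.6] ang 0.8 px 681
case scene     C [455.3  74.2] rectC [455.2  75. ] size [71.8 82.3] ang 1.3 px 389
dish top       C [477.7 387.9] rectC [477.8 387.9] size [59.2 54. ] ang 25.6 px 258
  circ ((478.14007568359375, 387.52301025390625), 30.156959533691406)
stop top       C [425.2 275.2] rectC [425.6 276.3] size [18.8 19.2] ang 88.5 px 40
cart top       C [ 468.7 -393.5] rectC [ 469.3 -393.7] size [32.5 29. ] ang 86.6 px 95
cart scene     C [ 470.5 -395.8] rectC [ 470.7 -395.7] size [33.1 27.2] ang 88.7 px 175
bot top        C [ 417.2 -281.4] rectC [ 417.7 -282.4] size [28.5 34.1] ang 40.6 px 89
tip scene      C [ 423.4 -282.1] rectC [ 425.9 -278.3] size [53.4  8.2] ang 57.7 px 64
```

View pics/crop2.png

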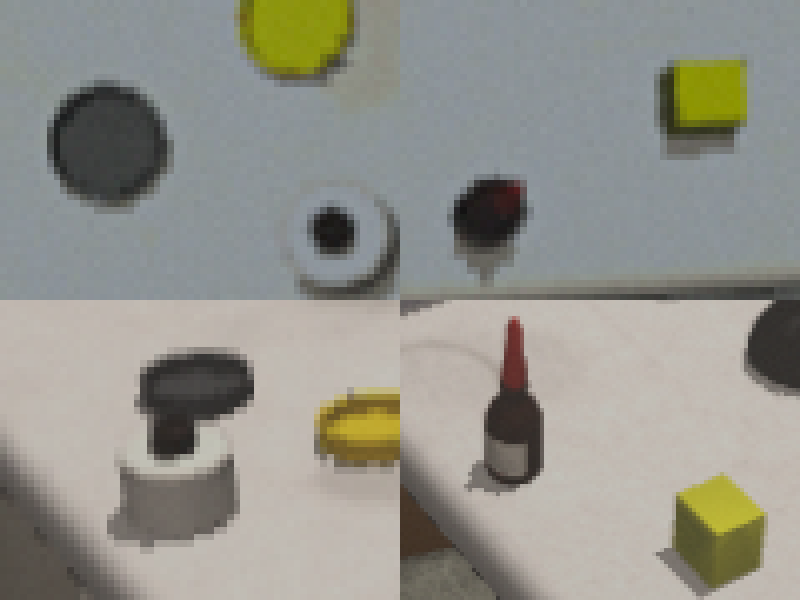

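The crop shows the dish at top (206,221), the pot with its stopper at (240,234), the bottle with its red apex at top (423,222.7) / scene (338.5,249.5), and the carton top face at (451,209). I'll triangulate the bottle and plan the first move.

Run:
```python
from h import *
def tri(a,b):
    o1,d1=rays('top',[a]);o2,d2=rays('scene',[b]);d1=d1[0]/np.linalg.norm(d1);d2=d2[0]/np.linalg.norm(d2)
    A=np.c_[d1,-d2];t=np.linalg.lstsq(A,o2-o1,rcond=None)[0];p,q=o1+t[0]*d1,o2+t[1]*d2
    return (p+q)/2,p-q
print('apex',tri((423.2,222.8),(338.5,249.2)))
print('apex top z98',onplane('top',[(423.2,222.8)],98),'scene',onplane('scene',[(338.5,249.2)],98))
print('scene foot front z0',onplane('scene',[(338.5,290.5)],0), 'view dir',rays('scene',[(338.5,290.5)])[1])
# bottle mid axis at label band, scene edges at mid height z=20
print(onplane('scene',[(331.3,284),(345.8,284)],15))
# pot in scene: stopper top centre, foot front; 
print('pot stop scene z46',onplane('scene',[(241,169.5)],46),'pot foot',onplane('scene',[(241.5,186)],0))
print('dish scene z14',onplane('scene',[(244.5,162.3)],12))
print('pot body top view z34', onplane('top',[(240.8,235.0)],34))
```

```text
apex (array([ 419.99988196, -287.88800519,  100.05070139]), array([-1.37993591,  0.59581259, -0.33111001]))
apex top z98 [[ 419.59530043 -287.97675718   98.        ]] scene [[ 422.30475367 -285.6773391    98.        ]]
scene foot front z0 [[ 415.73193909 -296.6322275     0.        ]] view dir [[ 0.41175975  0.63880405 -0.68273141]]
[[ 404.66908966 -285.94735998   15.        ]
 [ 430.37533904 -301.86900217   15.        ]]
pot stop scene z46 [[426.69301203 267.97570152  46.        ]] pot foot [[416.23564399 250.97094398   0.        ]]
dish scene z14 [[479.60610133 380.62760894  12.        ]]
pot body top view z34 [[424.02523033 272.64507889  34.        ]]
```

Units first: shifts go in shares of 0.75 m and turns go in shares of 2 rad. So 1.26 rad / 2 = 0.63.

Call:
move_arm(
  motion=[
    [0, 0, 0.09, 0, 0, 0, 0.0854],
    [0, 0, 0.18, 0, 0, 0, 0.0854],
    [0, 0, 0.27, 0, 0, 0, 0.0854],
    [0, 0, 0.36, 0, 0, 0, 0.0854],
    [0, 0, 0.45, 0, 0, 0, 0.0854],
    [0, 0, 0.54, 0, 0, 0, 0.0854],
    [0, 0, 0.63, 0, 0, 0, 0.0854],
    [0, 0, 0.63, 0, 0, 0, 0.0854],
  ],
)

```text
clock: 1.5
eef_pos: [185.2, 597.0, 231.3]
tcp_rot: [3.142, -0.0, 1.582]
contact_force: [0.5, 0.3, 0.5]
opening: 1.001
grasp_force: 0.0
```

In the tool's units: 0.292 m / 0.75 = 0.3893, 0.265 m / 0.75 = 0.3533.

Call:
move_arm(
  motion=[
    [0, 0, 0, -0.0453, 0.0613, 0, 0.0854],
    [0, 0, 0, -0.0907, 0.1227, 0.0133, 0.0854],
    [0, 0, 0, -0.136, 0.184, 0.04, 0.0854],
    [0, 0, 0, -0.1813, 0.2453, 0.0667, 0.0854],
    [0, 0, 0, -0.2267, 0.308, 0.0933, 0.0854],
    [0, 0, 0, -0.26, 0.3533, 0.12, 0.0854],
    [0, 0, 0, -0.2867, 0.3893, 0.148, 0.0854],
    [0, 0, 0, -0.2867, 0.3893, 0.148, 0.0854],
  ],
)

```text
clock: 2.5
eef_pos: [480.2, 382.8, 118.6]
tcp_rot: [-3.14, 0.002, 1.582]
contact_force: [0.7, 0.2, 0.3]
opening: 0.997
grasp_force: 0.0
```

Run:
```python
from m import *
im=avg('top',1);im2=avg('scene',1)
R=np.zeros((600,800,3),np.uint8)
f=lambda i,w,h:cv2.resize(i,(w,h),interpolation=cv2.INTER_CUBIC)
R[:,:400]=f(im[160:280,180:260],400,600);R[:300,400:]=f(im2[90:210,190:350],400,300)
save('g1.png',R);print(sensors.sense()['eef_pos'])
```

```text
[479.24148435 384.83502616 120.28050233]
```

View pics/g1.png

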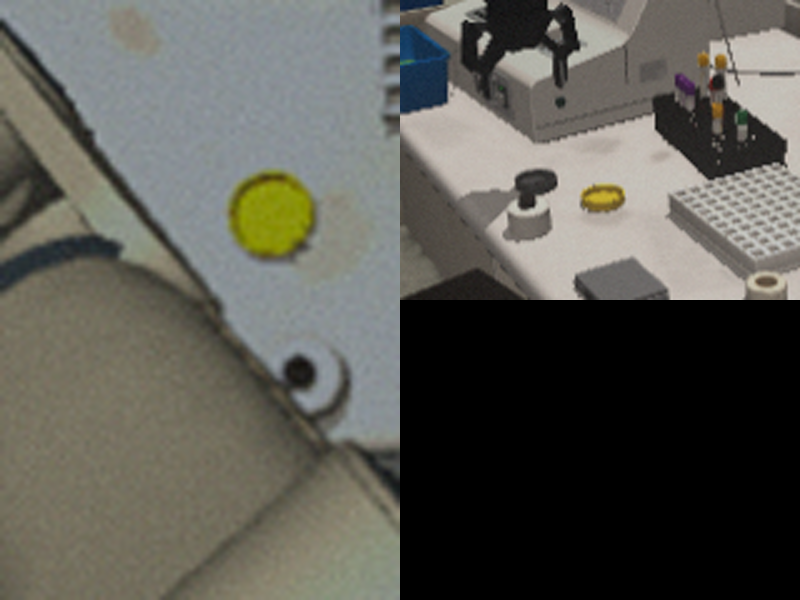

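The crop shows the open fingertips in the scene view at about (225,128) and (254,124), above the dish at (244,162). From above, the arm hides the dish. I'll check where the tips project.

Run:
```python
from h import *
print(onplane('scene',[(225,127.5),(254,123.5),(239.5,125.5)],133))
```

```text
[[438.57090105 410.81933105 133.        ]
 [530.98730751 392.67961513 133.        ]
 [484.36767782 401.78736488 133.        ]]
```

Call:
move_arm(
  motion=[
    [0, 0, 0, 0, 0, 0.06, 0.075],
    [0, 0, 0, 0, 0, 0.12, 0.075],
    [0, 0, 0, 0, 0, 0.12, 0.075],
  ],
)

```text
clock: 2.98
eef_pos: [476.7, 384.4, 28.3]
tcp_rot: [-3.137, 0.003, 1.584]
contact_force: [-0.2, -0.3, -0.3]
opening: 0.878
grasp_force: 0.0
```

Run:
```python
from m import *
im2=avg('scene',3)
save('g2.png',im2[120:195,200:300],8);print(sensors.sense()['eef_pos'])
```

```text
[479.98871404 386.28119298  32.37975908]
```

View pics/g2.png

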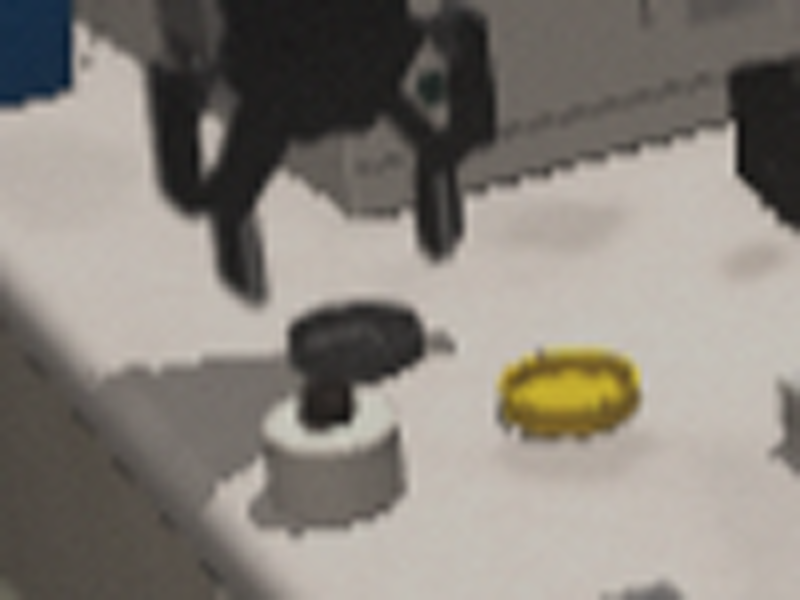

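The tips are at about (231.2,157.9) and (255,152.5), with the dish rim centred at (244.4,161.9) in the scene view.

Run:
```python
from h import *
print(onplane('scene',[(231.2,157.5),(255,152)],38),onplane('scene',[(231.2,157.5),(255,152)],30).mean(0))
print(onplane('scene',[(244.4,162)],14))
for i in range(3): print(sensors.sense()['eef_pos'])
```

```text
[[438.04350558 385.33252736  38.        ]
 [521.15861473 383.57557798  38.        ]] [485.61663338 401.77165731  30.        ]
[[478.76990071 378.87444317  14.        ]]
[479.98871404 386.28119298  32.37975908]
[479.98871404 386.28119298  32.37975908]
[479.98871404 386.28119298  32.37975908]
```

The tips straddle the dish and the positions agree, so I'll go down and grip.

In the tool's units: 0.029 m / 0.75 = 0.0387, 0.015 m / 0.75 = 0.02.

Call:
move_arm(
  motion=[
    [0, 0, 0, 0, 0, 0.02, 0.075],
    [0, 0, 0, 0, 0, 0.0387, 0.075],
    [0, 0, 0, 0, 0, 0.0387, 0.065],
    [0, 0, 0, 0, 0, 0.0387, 0.045],
    [0, 0, 0, 0, 0, 0.0387, 0.045],
    [0, 0, 0, 0, 0, 0.0387, 0.045],
    [0, 0, 0, 0, 0, 0.0387, 0.045],
  ],
  grip_force=35,
)

```text
clock: 4.0
eef_pos: [479.4, 385.0, 1.4]
tcp_rot: [3.141, -0.0, 1.581]
contact_force: [-0.1, -0.5, 0.8]
opening: 0.642
grasp_force: 37.1
```

In the tool's units: -0.275 m / 0.75 = -0.3667, -0.22 m / 0.75 = -0.2933.

Call:
move_arm(
  motion=[
    [0, 0, 0, 0, 0, -0.04, 0.045],
    [0, 0, 0, 0, 0, -0.1067, 0.045],
    [0, 0, 0, 0, 0, -0.16, 0.045],
    [0, 0, 0, -0.0733, -0.0133, -0.16, 0.045],
    [0, 0, 0, -0.1467, -0.0267, -0.16, 0.045],
    [0, 0, 0, -0.22, -0.0307, -0.16, 0.045],
    [0, 0, 0, -0.2933, -0.0307, -0.16, 0.045],
    [0, 0, 0, -0.3667, -0.0307, -0.16, 0.045],
  ],
)

```text
clock: 5.0
eef_pos: [459.0, 108.1, 121.6]
tcp_rot: [3.141, -0.0, 1.581]
contact_force: [0.1, -0.2, -0.4]
opening: 0.643
grasp_force: 37.4
```

In the tool's units: -0.127 m / 0.75 = -0.1693, -0.09 m / 0.75 = -0.12.

Call:
move_arm(
  motion=[
    [0, 0, 0, -0.06, 0, 0, 0.045],
    [0, 0, 0, -0.12, 0, 0, 0.045],
    [0, 0, 0, -0.1693, 0, 0, 0.045],
    [0, 0, 0, -0.1693, 0, 0.0533, 0.045],
    [0, 0, 0, -0.1693, 0, 0.1067, 0.045],
    [0, 0, 0, -0.1693, 0, 0.1067, 0.045],
    [0, 0, 0, -0.1693, 0, 0.1067, 0.045],
  ],
)

```text
clock: 5.88
eef_pos: [460.9, -17.3, 42.2]
tcp_rot: [3.141, 0.0, 1.581]
contact_force: [0.6, 0.2, -0.4]
opening: 0.642
grasp_force: 37.7
```

Run:
```python
from m import *
im2=avg('scene',3)
save('g3.png',im2[160:250,230:350],6.6);print(sensors.sense()['eef_pos'],sensors.sense()['tcp_rot'])
```

```text
[461.48879697 -17.22294483  42.7331644 ] [3.13897421e+00 1.47692567e-04 1.58118798e+00]
```

View pics/g3.png

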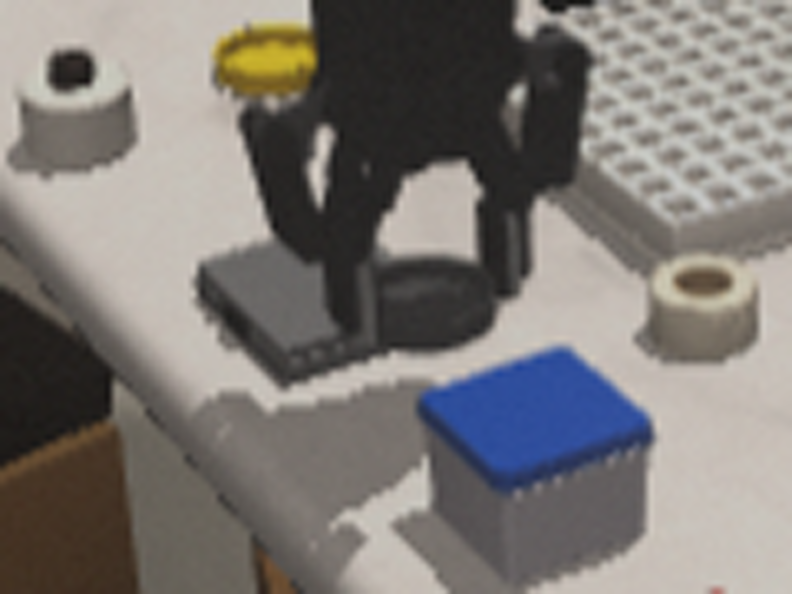

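The dish is held level between the case and the cuvette box. I'll set it down and back off so I can check it.

In the tool's units: -0.05 m / 0.75 = -0.0667, 0.04 m / 0.75 = 0.0533.

Call:
move_arm(
  motion=[
    [0, 0, 0, 0.002, -0.0067, 0.0267, 0.045],
    [0, 0, 0, 0.002, -0.0067, 0.0467, 0.045],
    [0, 0, 0, 0.002, -0.0067, 0.0533, 0.045],
    [0, 0, 0, 0.002, -0.0067, 0.0533, 0.045],
    [0, 0, 0, 0.002, -0.0067, 0.0533, 0.072],
    [0, 0, 0, 0.002, -0.0067, 0.0533, 0.072],
    [0, 0, 0, 0.002, -0.0067, 0, 0.072],
    [0, 0, 0, 0.002, -0.0067, -0.0667, 0.072],
  ],
)

```text
clock: 7.02
eef_pos: [454.5, -15.9, 91.6]
tcp_rot: [-3.139, -0.0, 1.581]
contact_force: [1.2, 0.6, 0.2]
opening: 0.844
grasp_force: 0.0
```

In the tool's units: -0.267 m / 0.75 = -0.356, -0.23 m / 0.75 = -0.3067.

Call:
move_arm(
  motion=[
    [0, 0, 0, -0.0667, 0, -0.0267, 0.075],
    [0, 0, 0, -0.1467, 0, -0.0533, 0.075],
    [0, 0, 0, -0.2267, -0.0133, -0.08, 0.075],
    [0, 0, 0, -0.3067, -0.04, -0.08, 0.075],
    [0, 0, 0, -0.356, -0.0467, -0.08, 0.06],
    [0, 0, 0, -0.356, -0.0467, -0.08, 0.055],
    [0, 0, 0, -0.356, -0.0467, -0.08, 0.055],
  ],
)

```text
clock: 7.9
eef_pos: [422.7, -282.7, 151.1]
tcp_rot: [-3.141, -0.001, 1.58]
contact_force: [-0.4, 0.6, -0.6]
opening: 0.641
grasp_force: 0.0
```

Run:
```python
from m import *
T=avg('top',4);S=avg('scene',4);cv2.imwrite('top_avg2.png',T[...,::-1]);cv2.imwrite('scene_avg2.png',S[...,::-1])
R=np.zeros((600,800,3),np.uint8)
f=lambda i,w,h:cv2.resize(i,(w,h),interpolation=cv2.INTER_NEAREST)
R[:200]=f(T[200:245,280:460],800,200);R[200:]=f(S[150:310,240:440][:150],800,400) if 0 else f(S[180:310,250:510],800,400)
save('g4.png',R);print(sensors.sense()['eef_pos'],sensors.sense()['tcp_rot'])
```

```text
[ 423.18665448 -282.70100318  151.31810598] [-3.14158405e+00 -1.63067347e-05  1.58175841e+00]
```

View pics/g4.png

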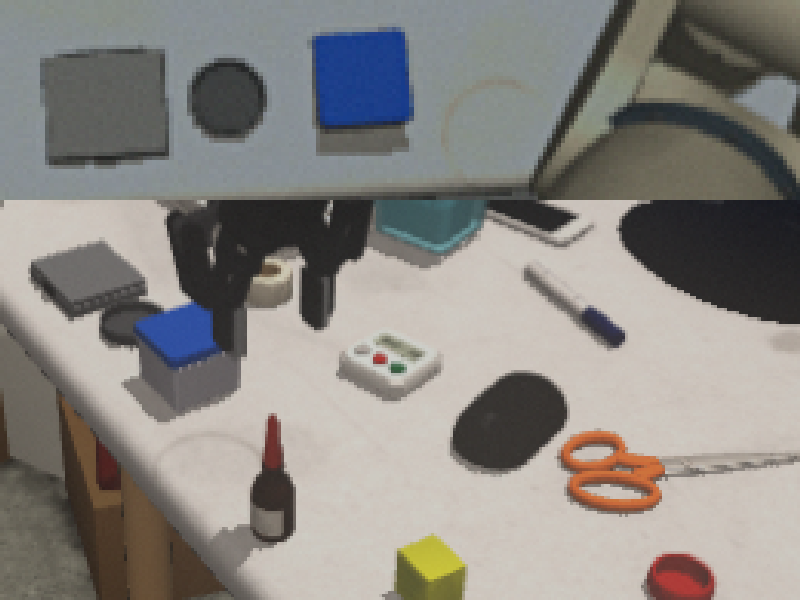

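The dish stands between the boxes at top (331,222), with the case at (303.6,223.5) and the cuvette lid at (361.5,217.5). I'll measure it.

Run:
```python
from m import *
T=cv2.imread('top_avg2.png')[...,::-1];h,s,V=[x.astype(int) for x in cv2.split(cv2.cvtColor(np.ascontiguousarray(T),cv2.COLOR_RGB2HSV))]
Cc,r,W,a=blob('top',(abs(h-110)<15)&(s>120)&(V>75),53,(340,195,385,240));print('cuv',Cc,r)
# case: 4 side lines by profile edges (V=122 crossing bench->case), at sub-pixel
Cs,r,W,a=blob('top',(V>75)&(V<122),18,(282,203,321,243));print('case',Cs,r,a)
for q in (W[:,0],W[:,1]): print(np.percentile(q,[2,10,50,90,98]).round(1))
C,r,W,a=blob('top',(V<105),10,(322,208,342,237));print('dish',C,cv2.fitEllipse(W.astype(np.float32)),a)
C,r,W,a=blob('top',(V<105),14,(322,208,342,237));print('dish z14',C)
# gray V rows near case and dish
print(V[205:245,303]);print(V[207:236,331]);print(V[222,285:345])
```

```text
cuv [ 456.16029383 -105.23148837] ((456.3621826171875, -105.31565856933594), (64.82130432128906, 64.69334411621094), 0.7704315781593323)
case [454.63158547  77.02841422] ((454.6671447753906, 76.50672912597656), (78.11682891845703, 88.47553253173828), 1.5018068552017212) 633
[417.7 419.3 457.6 491.5 493.1]
[ 32.6  34.6  81.1 119.6 120.4]
dish [454.13799224 -10.53328343] ((454.2651672363281, -10.561577796936035), (54.93129348754883, 56.5567512512207), 68.72328186035156) 262
dish z14 [453.47945089 -10.45078021]
[147 143 144 144 147 136  95 101  94  95  98  94  94  92  97  93  96  94
  96  95  98  98  98  97  95  95  96  96  98  83  38  63 115 148 151 148
 146 146 143 143]
[143 147 145 151 150 139  80  44  63  63  64  62  62  66  65  68  63  64
  65  63  62  60  47  62 112 149 151 149 146]
[146 148 150 148 117  98  97  93  97  96  93  94  96  96  96  93  96  92
  94  99  94  96  95  94  94  97  96  95  97  96  93  79 104 145 148 151
 150  91  67  62  64  64  62  66  65  66  68  66  60  67  66  63  63  51
  69 139 150 150 147 150]
```

The dish sits 3.6 mm too far toward the case (top frame: y -10.5 against a midpoint of -14.1). I'll regrip it and shift it.

In the tool's units: 0.271 m / 0.75 = 0.3613, 0.06 m / 0.75 = 0.08.

Call:
move_arm(
  motion=[
    [0, 0, 0, 0.0667, 0.0133, 0, 0.075],
    [0, 0, 0, 0.14, 0.0267, 0, 0.075],
    [0, 0, 0, 0.2133, 0.04, 0.0267, 0.075],
    [0, 0, 0, 0.2867, 0.048, 0.0533, 0.075],
    [0, 0, 0, 0.3613, 0.048, 0.0667, 0.075],
    [0, 0, 0, 0.3613, 0.048, 0.08, 0.075],
    [0, 0, 0, 0.3613, 0.048, 0.1467, 0.075],
    [0, 0, 0, 0.3613, 0.048, 0.1733, 0.075],
  ],
)

```text
clock: 9.3
eef_pos: [455.2, -12.2, 19.5]
tcp_rot: [-3.14, 0.0, 1.581]
contact_force: [0.6, -0.6, 0.4]
opening: 0.873
grasp_force: 0.0
```

In the tool's units: 0.02 m / 0.75 = 0.0267, 0.01 m / 0.75 = 0.0133.

Call:
move_arm(
  motion=[
    [0, 0, 0, 0, 0, 0.0133, 0.075],
    [0, 0, 0, 0, 0, 0.0267, 0.065],
    [0, 0, 0, 0, 0, 0.0267, 0.045],
    [0, 0, 0, 0, 0, 0.0267, 0.045],
    [0, 0, 0, 0, 0, 0.0267, 0.045],
    [0, 0, 0, 0, 0, 0.0267, 0.045],
  ],
)

```text
clock: 10.05
eef_pos: [456.5, -11.9, 1.6]
tcp_rot: [3.141, 0.0, 1.581]
contact_force: [-0.1, 0.0, -0.4]
opening: 0.649
grasp_force: 37.0
```

In the tool's units: -0.1 m / 0.75 = -0.1333, -0.05 m / 0.75 = -0.0667.

Call:
move_arm(
  motion=[
    [0, 0, 0, 0, 0, -0.0067, 0.045],
    [0, 0, 0, -0.0048, 0, -0.0067, 0.045],
    [0, 0, 0, -0.0048, 0, 0, 0.045],
    [0, 0, 0, -0.0048, 0, 0, 0.045],
    [0, 0, 0, -0.0048, 0, 0, 0.072],
    [0, 0, 0, -0.0048, 0, 0, 0.072],
    [0, 0, 0, -0.0048, 0, -0.0667, 0.072],
    [0, 0, 0, -0.0048, 0, -0.1333, 0.072],
  ],
)

```text
clock: 11.05
eef_pos: [455.5, -15.4, 101.8]
tcp_rot: [-3.139, -0.0, 1.581]
contact_force: [0.1, -0.8, 0.4]
opening: 0.842
grasp_force: 0.0
```

In the tool's units: -0.27 m / 0.75 = -0.36, -0.22 m / 0.75 = -0.2933.

Call:
move_arm(
  motion=[
    [0, 0, 0, -0.0733, -0.0133, -0.0267, 0.07],
    [0, 0, 0, -0.1467, -0.0267, -0.0533, 0.06],
    [0, 0, 0, -0.22, -0.04, -0.0667, 0.06],
    [0, 0, 0, -0.2933, -0.0453, -0.0667, 0.06],
    [0, 0, 0, -0.36, -0.0453, -0.0667, 0.06],
    [0, 0, 0, -0.36, -0.0453, -0.0667, 0.06],
    [0, 0, 0, -0.36, -0.0453, -0.0667, 0.06],
  ],
)

```text
clock: 11.92
eef_pos: [424.4, -285.3, 150.8]
tcp_rot: [-3.141, -0.001, 1.58]
contact_force: [0.0, 0.5, 0.4]
opening: 0.704
grasp_force: 0.0
```

Run:
```python
from m import *
T=avg('top',4);h,s,V=[x.astype(int) for x in cv2.split(cv2.cvtColor(np.ascontiguousarray(T),cv2.COLOR_RGB2HSV))]
C,r,W,a=blob('top',(V<105),14,(322,208,345,237));print('dish z14',C,cv2.fitEllipse(W.astype(np.float32)))
S=avg('scene',4);cv2.imwrite('scene_avg3.png',S[...,::-1]);
save('g5.png',S[170:300,270:400],4.6)
e=[]
for _ in range(5):
    grab_frame('scene'); e.append(sensors.sense()['eef_pos'])
print(np.mean(e,0))
```

```text
dish z14 [454.20134287 -13.7730217 ] ((454.2398376464844, -13.755205154418945), (54.79863739013672, 55.57707214355469), 86.420654296875)
[ 425.1032174  -285.60534849  151.33656011]
```

View pics/g5.png

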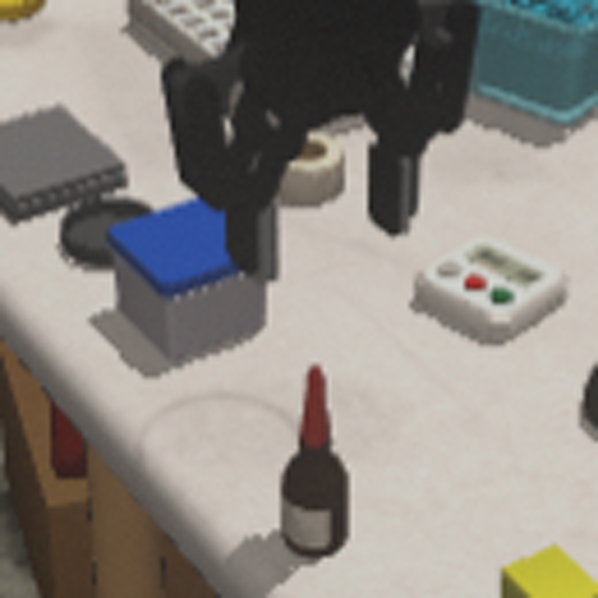

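The dish is now on target. Next the bottle: its apex is at scene (338.5,250) and the fingers are above it.

In the tool's units: 0.1225 m / 0.75 = 0.1633, -0.003 m / 0.75 = -0.004.

Call:
move_arm(
  motion=[
    [0, 0, 0, 0, -0.004, 0.04, 0.06],
    [0, 0, 0, 0, -0.004, 0.0933, 0.06],
    [0, 0, 0, 0, -0.004, 0.14, 0.06],
    [0, 0, 0, 0, -0.004, 0.1633, 0.06],
    [0, 0, 0, 0, -0.004, 0.1633, 0.06],
  ],
)

```text
clock: 13.2
eef_pos: [421.5, -285.5, 28.1]
tcp_rot: [-3.14, -0.001, 1.581]
contact_force: [0.1, -0.1, 0.4]
opening: 0.7
grasp_force: 0.0
```

Call:
move_arm(
  motion=[
    [0, 0, 0, 0, 0, 0, 0.045],
    [0, 0, 0, 0, 0, 0, 0.036],
    [0, 0, 0, 0, 0, 0, 0.03],
    [0, 0, 0, 0, 0, 0, 0.02],
    [0, 0, 0, 0, 0, 0, 0.02],
    [0, 0, 0, 0, 0, 0, 0.02],
  ],
  grip_force=35,
)

```text
clock: 13.95
eef_pos: [422.5, -286.2, 29.7]
tcp_rot: [3.141, 0.001, 1.581]
contact_force: [-2.6, 0.4, 7.7]
opening: 0.327
grasp_force: 33.9
```

In the tool's units: -0.09 m / 0.75 = -0.12, -0.06 m / 0.75 = -0.08.

Call:
move_arm(
  motion=[
    [0, 0, 0, 0, 0, -0.0133, 0.02],
    [0, 0, 0, 0, 0, -0.04, 0.02],
    [0, 0, 0, 0, 0, -0.08, 0.02],
    [0, 0, 0, 0, 0, -0.12, 0.02],
    [0, 0, 0, 0, 0, -0.12, 0.02],
  ],
)

```text
clock: 14.58
eef_pos: [423.4, -286.8, 121.3]
tcp_rot: [3.138, 0.003, 1.581]
contact_force: [1.2, -0.4, -1.3]
opening: 0.322
grasp_force: 34.6
```

Run:
```python
from m import *
S=avg('scene',3)
save('g6.png',S[170:320,280:400],4)
e=[]
for _ in range(5):
    grab_frame('scene'); e.append(sensors.sense()['eef_pos'])
print(np.mean(e,0),sensors.sense()['contact_force'])
```

```text
[ 421.43985021 -285.42822823  117.88226725] [ 0.22751238 -0.35116808 -0.81123739]
```

View pics/g6.png

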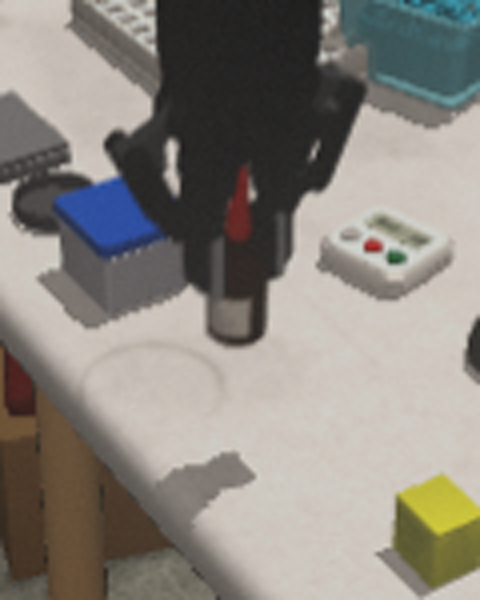

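The bottle is held upright, with its apex at scene (340.7,211.3) and its foot at (339,255.8). I'll check its offset from the TCP.

Run:
```python
from h import *
o,d=rays('scene',[(339,255.7)]);d=d[0];hd=d[:2]/np.linalg.norm(d[:2])
p=onplane('scene',[(339,255.7)],89)[0];print('foot centre',p[:2]+15*hd, 'apex',onplane('scene',[(340.7,211.5)],187))
p=onplane('scene',[(338.5,290.5)],0)[0];print('before foot',p[:2]+15*hd)
```

```text
foot centre [ 426.16206873 -281.67982493] apex [[ 425.46826787 -287.91777719  187.        ]]
before foot [ 423.87048445 -284.03206563]
```

In the tool's units: 0.2695 m / 0.75 = 0.3593, 0.26 m / 0.75 = 0.3467.

Call:
move_arm(
  motion=[
    [0, 0, 0, 0.0267, 0.004, 0, 0.02],
    [0, 0, 0, 0.08, 0.0107, 0, 0.02],
    [0, 0, 0, 0.14, 0.02, 0, 0.02],
    [0, 0, 0, 0.2, 0.0293, 0, 0.02],
    [0, 0, 0, 0.26, 0.0387, 0, 0.02],
    [0, 0, 0, 0.3133, 0.0453, 0, 0.02],
    [0, 0, 0, 0.3467, 0.0493, 0, 0.02],
    [0, 0, 0, 0.3593, 0.05, 0, 0.02],
  ],
)

```text
clock: 15.98
eef_pos: [456.4, -14.1, 118.6]
tcp_rot: [-3.141, -0.0, 1.583]
contact_force: [-0.1, -0.6, -0.5]
opening: 0.322
grasp_force: 34.6
```

Call:
move_arm(
  motion=[
    [0, 0, 0, 0, 0, 0, 0.02],
    [0, 0, 0, 0, 0, 0.04, 0.02],
    [0, 0, 0, 0, 0, 0.08, 0.02],
    [0, 0, 0, 0, 0, 0.0933, 0.02],
    [0, 0, 0, 0, 0, 0.0933, 0.02],
  ],
)

```text
clock: 16.6
eef_pos: [456.4, -16.5, 48.5]
tcp_rot: [-3.14, 0.0, 1.58]
contact_force: [0.1, 0.1, -0.6]
opening: 0.323
grasp_force: 34.7
```

Run:
```python
from m import *
S=avg('scene',3)
save('g7.png',S[140:240,250:350],6)
e=[]
for _ in range(5):
    grab_frame('scene'); e.append(sensors.sense()['eef_pos'])
print(np.mean(e,0),sensors.sense()['contact_force'])
```

```text
[457.38038789 -16.04581692  49.51741764] [ 0.42668964 -0.05325668 -0.79502618]
```

View pics/g7.png

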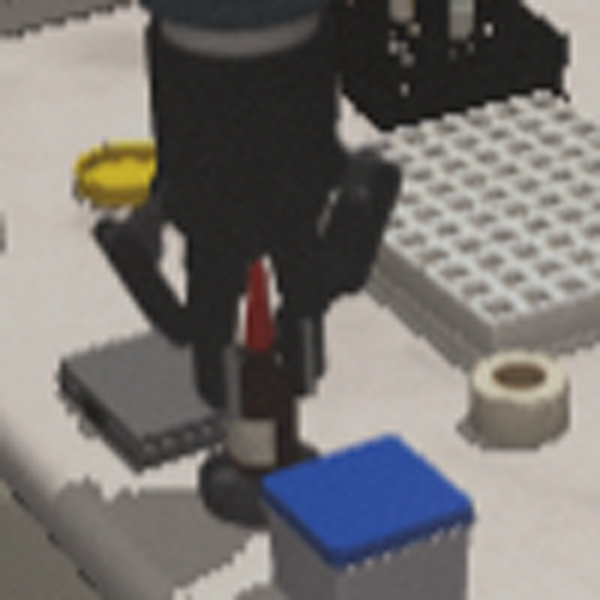

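The bottle hangs upright over the dish at scene (293,215). I'll lower it.

In the tool's units: 0.0155 m / 0.75 = 0.0207, 0.014 m / 0.75 = 0.0187.

Call:
move_arm(
  motion=[
    [0, 0, 0, 0, -0.0009, 0.008, 0.02],
    [0, 0, 0, 0, -0.0009, 0.0147, 0.02],
    [0, 0, 0, 0, -0.0009, 0.0187, 0.02],
    [0, 0, 0, 0, -0.0009, 0.0207, 0.02],
    [0, 0, 0, 0, -0.0009, 0.0207, 0.02],
  ],
)

```text
clock: 17.62
eef_pos: [455.9, -16.0, 33.7]
tcp_rot: [-3.141, 0.0, 1.581]
contact_force: [-3.4, 0.2, 11.5]
opening: 0.322
grasp_force: 35.7
```

In the tool's units: -0.15 m / 0.75 = -0.2, -0.11 m / 0.75 = -0.1467.

Call:
move_arm(
  motion=[
    [0, 0, 0, 0, 0, 0, 0.034],
    [0, 0, 0, 0, 0, 0, 0.05],
    [0, 0, 0, 0, 0, 0, 0.06],
    [0, 0, 0, 0, 0, -0.0267, 0.06],
    [0, 0, 0, 0, 0, -0.08, 0.06],
    [0, 0, 0, 0, 0, -0.1467, 0.06],
    [0, 0, 0, 0, 0, -0.2, 0.06],
    [0, 0, 0, 0, 0, -0.2, 0.06],
  ],
)

```text
clock: 18.62
eef_pos: [458.2, -16.1, 186.2]
tcp_rot: [3.136, 0.0, 1.581]
contact_force: [-0.9, -0.7, -0.7]
opening: 0.704
grasp_force: 0.0
```

In the tool's units: -0.379 m / 0.75 = -0.5053, 0.05 m / 0.75 = 0.0667, 0.05 rad / 2 = 0.025.

Call:
move_arm(
  motion=[
    [0, 0, 0, -0.04, 0.0013, 0, 0.06],
    [0, 0, 0, -0.1133, 0.0027, 0, 0.06],
    [0, 0, 0, -0.1867, 0.004, 0, 0.06],
    [0, 0, 0, -0.26, 0.0067, 0.0133, 0.06],
    [0, 0, 0.01, -0.3333, 0.008, 0.04, 0.06],
    [0, 0, 0.02, -0.4067, 0.0107, 0.0667, 0.06],
    [0, 0, 0.025, -0.48, 0.012, 0.0933, 0.06],
    [0, 0, 0.025, -0.5053, 0.0125, 0.1107, 0.06],
  ],
)

```text
clock: 19.62
eef_pos: [468.2, -397.0, 97.6]
tcp_rot: [-3.14, -0.001, 1.528]
contact_force: [-0.6, -0.6, -0.3]
opening: 0.704
grasp_force: 0.0
```

Run:
```python
from m import *
T=avg('top',4);S=avg('scene',4);cv2.imwrite('top_avg4.png',T[...,::-1])
R=np.zeros((600,800,3),np.uint8)
f=lambda i,w,h:cv2.resize(i,(w,h),interpolation=cv2.INTER_CUBIC)
R[:,:400]=f(S[140:250,250:323],400,600);R[:300,400:]=f(T[195:245,290:375],400,300);R[300:,400:]=f(S[230:320,340:460],400,300)
save('g8.png',R)
e=[]
for _ in range(4):
    grab_frame('scene'); e.append(sensors.sense()['eef_pos'])
print(np.mean(e,0),sensors.sense()['tcp_rot'])
h,s,V=[x.astype(int) for x in cv2.split(cv2.cvtColor(np.ascontiguousarray(T),cv2.COLOR_RGB2HSV))]
print(V[207:236,331])
```

```text
[ 469.74269196 -394.19626586  100.96815119] [3.14101449e+00 4.45042141e-04 1.53156089e+00]
[148 147 147 152 154 133  54  45  59  47  51  52  46  46  30  30  34  31
  37  46  45  43  46  68 114 153 150 149 148]
```

View pics/g8.png

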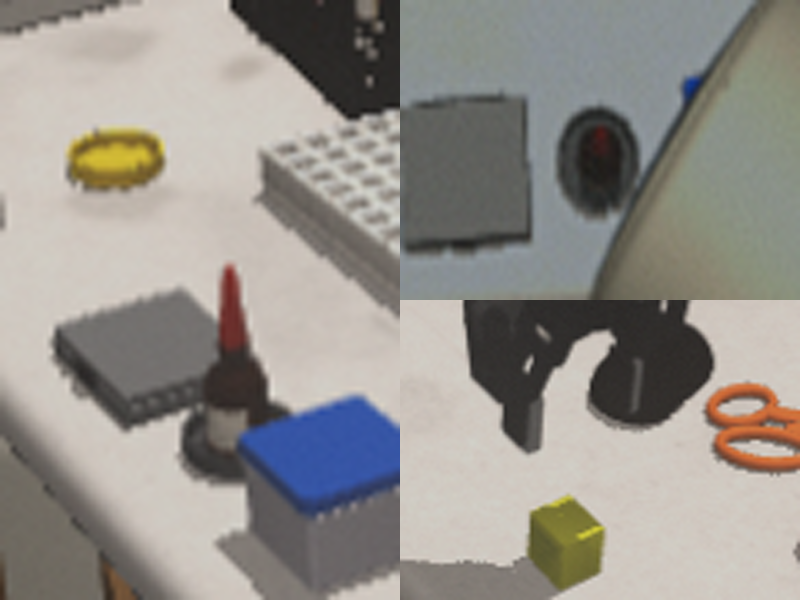

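The bottle stands upright in the dish. The fingers are over the carton, at scene about (423,290) in that crop. I'll grip the carton.

In the tool's units: 0.09 m / 0.75 = 0.12, 0.08 m / 0.75 = 0.1067.

Call:
move_arm(
  motion=[
    [0, 0, 0, 0, 0, 0.0533, 0.06],
    [0, 0, 0, 0, 0, 0.1067, 0.06],
    [0, 0, 0, 0, 0, 0.12, 0.06],
    [0, 0, 0, 0, 0, 0.12, 0.045],
    [0, 0, 0, 0, 0, 0.12, 0.034],
    [0, 0, 0, 0, 0, 0.12, 0.02],
    [0, 0, 0, 0, 0, 0.12, 0.02],
    [0, 0, 0, 0, 0, 0.12, 0.02],
  ],
  grip_force=25,
)

```text
clock: 21.22
eef_pos: [470.3, -395.7, 12.0]
tcp_rot: [3.139, 0.002, 1.531]
contact_force: [-0.3, 0.8, 7.0]
opening: 0.347
grasp_force: 25.8
```

In the tool's units: -0.18 m / 0.75 = -0.24, -0.13 m / 0.75 = -0.1733.

Call:
move_arm(
  motion=[
    [0, 0, 0, 0, 0, 0, 0.02],
    [0, 0, 0, 0, 0, -0.04, 0.02],
    [0, 0, 0, 0, 0, -0.1067, 0.02],
    [0, 0, 0, 0, 0, -0.1733, 0.02],
    [0, 0, 0, 0, 0, -0.24, 0.02],
    [0, 0, 0, 0, 0, -0.24, 0.02],
  ],
)

```text
clock: 21.98
eef_pos: [471.4, -396.7, 195.5]
tcp_rot: [3.135, 0.005, 1.531]
contact_force: [-0.2, -0.2, -1.3]
opening: 0.341
grasp_force: 25.0
```

Run:
```python
from m import *
S=avg('scene',3);save('g9.png',S[180:320,330:450],4)
e=[];r=[]
for _ in range(6):
    grab_frame('scene'); s=sensors.sense();e.append(s['eef_pos']);r.append(s['tcp_rot'][2])
print(np.mean(e,0),np.mean(r),s['contact_force'])
```

```text
[ 468.66596056 -394.3328229   188.92254385] 1.530795712994192 [-0.57831664  0.01642713 -0.70049021]
```

View pics/g9.png

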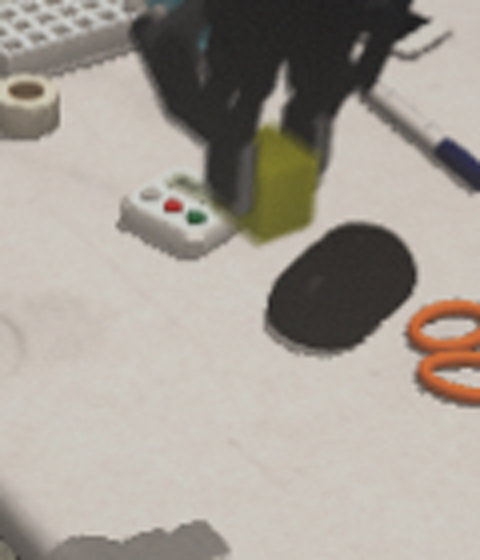

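The carton is held square in the fingers and lifted. Next I'll work out the case centre and the shift to it.

Run:
```python
from m import *
print(onplane('top',[(302.6,222.2)],18))
T=cv2.imread('top_avg2.png')[...,::-1];V=T.max(2).astype(float)
# subpixel case edges in top: back edge rows, and left edge columns (bench->case, no shadow there)
def cross(p,t): i=np.nonzero((p[:-1]-t)*(p[1:]-t)<0)[0]; return i[0]+(p[i[0]]-t)/(p[i[0]]-p[i[0]+1])
b=np.array([(u,204+cross(V[204:222,u],122)) for u in range(293,315)]);l=np.array([(282+cross(V[v,282:300],122),v) for v in range(214,232)])
B=onplane('top',b,18);L=onplane('top',l,18)
fb=cv2.fitLine(B[:,:2].astype(np.float32),cv2.DIST_HUBER,0,.01,.01).ravel();fl=cv2.fitLine(L[:,:2].astype(np.float32),cv2.DIST_HUBER,0,.01,.01).ravel()
print('back edge',fb,'left edge',fl)
```

```text
[[456.19138203  77.8393972   18.        ]]Traceback (most recent call last):
  File "<stdin>", line 6, in <module>
  File "<stdin>", line 5, in cross
IndexError: index 0 is out of bounds for axis 0 with size 0
```

In the tool's units: 0.4 m / 0.75 = 0.5333, 0.35 m / 0.75 = 0.4667.

Call:
move_arm(
  motion=[
    [0, 0, 0, 0.04, -0.0027, 0, 0.02],
    [0, 0, 0, 0.1067, -0.0067, 0, 0.02],
    [0, 0, 0, 0.18, -0.012, 0, 0.02],
    [0, 0, 0, 0.2533, -0.0173, 0, 0.02],
    [0, 0, 0, 0.3267, -0.0227, 0, 0.02],
    [0, 0, 0, 0.4, -0.0267, 0, 0.02],
    [0, 0, 0, 0.4667, -0.032, 0, 0.02],
    [0, 0, 0, 0.5333, -0.036, 0, 0.02],
  ],
)

```text
clock: 23.42
eef_pos: [458.0, 7.5, 190.1]
tcp_rot: [-3.142, -0.0, 1.531]
contact_force: [0.8, 0.7, -0.7]
opening: 0.347
grasp_force: 25.0
```

In the tool's units: 0.14 m / 0.75 = 0.1867, 0.1 m / 0.75 = 0.1333, -0.052 rad / 2 = -0.026.

Call:
move_arm(
  motion=[
    [0, 0, -0.013, 0.0533, -0.004, 0, 0.02],
    [0, 0, -0.026, 0.0924, -0.0061, 0, 0.02],
    [0, 0, -0.026, 0.0924, -0.0061, 0.0667, 0.02],
    [0, 0, -0.026, 0.0924, -0.0061, 0.1333, 0.02],
    [0, 0, -0.026, 0.0924, -0.0061, 0.1867, 0.02],
    [0, 0, -0.026, 0.0924, -0.0061, 0.1867, 0.02],
    [0, 0, -0.026, 0.0924, -0.0061, 0.1867, 0.02],
    [0, 0, -0.026, 0.0924, -0.0061, 0.1867, 0.02],
  ],
)

```text
clock: 24.42
eef_pos: [457.9, 75.5, 51.9]
tcp_rot: [3.139, -0.0, 1.583]
contact_force: [-0.3, -0.3, -0.3]
opening: 0.342
grasp_force: 25.0
```

Run:
```python
from m import *
e=[];r=[]
for _ in range(8):
    S,_d=grab_frame('scene'); s=sensors.sense();e.append(s['eef_pos']);r.append(s['tcp_rot'][2])
print(np.mean(e,0),np.mean(r),s['contact_force'])
```

```text
[457.11035152  75.39091777  51.15028872] 1.582726858737197 [ 0.14164273 -0.06260539 -1.0428001 ]
```

In the tool's units: -0.03 m / 0.75 = -0.04, 0.0215 m / 0.75 = 0.0287.

Call:
move_arm(
  motion=[
    [0, 0, 0, 0, -0.0011, 0.016, 0.02],
    [0, 0, 0, 0, -0.0011, 0.024, 0.02],
    [0, 0, 0, 0, -0.0011, 0.0287, 0.02],
    [0, 0, 0, 0, -0.0011, 0.0287, 0.02],
    [0, 0, 0, 0, -0.0011, 0.0287, 0.036],
    [0, 0, 0, 0, -0.0011, 0.0287, 0.06],
    [0, 0, 0, 0, -0.0011, 0.0287, 0.06],
    [0, 0, 0, 0, -0.0011, -0.04, 0.06],
  ],
)

```text
clock: 25.82
eef_pos: [453.1, 74.9, 78.0]
tcp_rot: [-3.134, 0.001, 1.583]
contact_force: [1.7, -0.3, 0.0]
opening: 0.704
grasp_force: 0.0
```

In the tool's units: 0.195 m / 0.75 = 0.26, 0.16 m / 0.75 = 0.2133.

Call:
move_arm(
  motion=[
    [0, 0, 0, 0, 0, -0.04, 0.08],
    [0, 0, 0, 0.0533, -0.0107, -0.0533, 0.08],
    [0, 0, 0, 0.1067, -0.0213, -0.0533, 0.08],
    [0, 0, 0, 0.16, -0.032, -0.0533, 0.08],
    [0, 0, 0, 0.2133, -0.0373, -0.0533, 0.08],
    [0, 0, 0, 0.26, -0.038, -0.0533, 0.08],
    [0, 0, 0, 0.26, -0.038, -0.0533, 0.08],
  ],
)

```text
clock: 26.7
eef_pos: [424.9, 271.9, 120.2]
tcp_rot: [3.141, -0.001, 1.585]
contact_force: [-0.6, 0.1, 0.7]
opening: 0.934
grasp_force: 0.0
```

Run:
```python
from m import *
T=avg('top',6);S=avg('scene',6);cv2.imwrite('top5.png',T[...,::-1]);cv2.imwrite('scene5.png',S[...,::-1])
hv=lambda i:[x.astype(int) for x in cv2.split(cv2.cvtColor(np.ascontiguousarray(i),cv2.COLOR_RGB2HSV))]
H,s,V=hv(T);h2,s2,v2=hv(S)
for t,a in dict(carT=('top',(abs(H-30)<10)&(s>150)&(V>90),54,(290,205,320,235)),cuvT=('top',(abs(H-110)<15)&(s>120)&(V>75),53,(340,195,385,240)),
  carS=('scene',(abs(h2-29)<8)&(s2>120)&(v2>135),54,(255,175,310,215)),cuvS=('scene',(abs(h2-112)<15)&(s2>100)&(v2>90),53,(290,205,335,245)),
  stopT=('top',V<110,46,(233,229,248,244)),dishT=('top',(V<105),14,(322,208,345,237)),botT=('top',(V<42),38,(322,208,345,237))).items():
    try: C,r,W,n=blob(*a);print(t,C.round(1),np.round(r[0],1),np.round(r[1],1),round(r[2],1),n)
    except Exception as e: print(t,e)
print(sensors.sense()['eef_pos'],sensors.sense()['tcp_rot'])
print(V[208:234,322:342])
```

```text
carT [453.8  75.4] [454.1  75.5] [28.8 32.7] 3.1 100
cuvT [ 456.1 -105.3] [ 456.4 -105.4] [64.7 64.7] 0.4 423
carS [454.7  74.1] [455.  74.] [34.1 28.2] 89.3 67
cuvS [ 456.1 -109. ] [ 457.3 -108.7] [71.6 64.1] 89.9 424
stopT [416.2 273. ] [417.2 273.4] [43.8 40.8] 88.4 195
dishT [454.2 -13.8] [453.9 -13.8] [54.1 54.7] 86.7 258
botT [448.9 -15.8] [446.7 -14.6] [25.1 34.8] 86.4 64
[424.99040221 269.70875297 120.34448568] [ 3.14148904e+00 -4.11500285e-05  1.58234703e+00]
[[151 151 151 147 147 151 152 149 148 149 150 148 149 150 149 149 150 148
  146 146]
 [149 150 148 147 150 152 151 150 148 151 151 150 148 147 148 149 154 151
  147 147]
 [149 149 150 149 152 152 149 150 150 154 149 150 150 152 149 149 150 148
  149 146]
 [147 148 146 149 155 151 154 153 153 156 149 150 155 154 152 150 150 148
  146 149]
 [148 150 148 149 152 156 148 140 137 137 119 130 141 146 150 157 151 152
  147 151]
 [148 148 151 148 142 140 104  73  57  50  45  56  78 109 136 148 155 153
  151 152]
 [149 150 152 141 102  71  44  41  45  43  43  43  45  43  78 107 138 153
  151 154]
 [150 153 147 107  56  45  46  5
[... 883 characters left out ...]
  57  77
  143 154]
 [154 151 100  61  62  63  46  39  42  44  52  40  39  42  44  58  63  85
  143 153]
 [152 153 122  81  62  62  49  42  43  41  45  42  42  41  48  61  79 113
  146 150]
 [150 152 150 122  86  67  59  48  47  44  39  42  47  41  62  81 109 145
  155 153]
 [147 150 150 151 120  90  72  67  60  44  44  47  76  66  70 109 145 155
  153 149]
 [151 149 151 154 152 123 113  91  79  67  71  74 115 117 119 147 152 151
  153 148]
 [148 150 152 152 154 154 151 122 114 114 114 116 143 152 149 153 148 152
  149 146]
 [150 149 150 149 150 151 154 151 154 152 155 151 153 152 152 148 147 147
  150 149]
 [153 151 149 151 146 150 151 152 152 151 155 154 150 150 149 152 151 147
  148 150]]
```

The bottle is within 1 mm of the dish centre, and the carton is within about 1.5 mm of the case centre and square to it. Now the pot, with the stopper at top (241,235).

In the tool's units: 0.112 m / 0.75 = 0.1493, 0.0025 m / 0.75 = 0.0033.

Call:
move_arm(
  motion=[
    [0, 0, 0, 0.0033, 0.0013, 0.0667, 0.08],
    [0, 0, 0, 0.0033, 0.0013, 0.1333, 0.08],
    [0, 0, 0, 0.0033, 0.0013, 0.1493, 0.08],
    [0, 0, 0, 0.0033, 0.0013, 0.1493, 0.065],
    [0, 0, 0, 0.0033, 0.0013, 0.1493, 0.04],
    [0, 0, 0, 0.0033, 0.0013, 0.1493, 0.04],
    [0, 0, 0, 0.0033, 0.0013, 0.1493, 0.04],
    [0, 0, 0, 0.0033, 0.0013, 0.1493, 0.04],
  ],
  grip_force=35,
)

```text
clock: 28.3
eef_pos: [427.0, 273.2, 10.0]
tcp_rot: [3.139, -0.002, 1.583]
contact_force: [-0.6, -0.9, 8.6]
opening: 0.596
grasp_force: 37.2
```

In the tool's units: -0.21 m / 0.75 = -0.28, -0.18 m / 0.75 = -0.24.

Call:
move_arm(
  motion=[
    [0, 0, 0, 0, 0, 0, 0.04],
    [0, 0, 0, 0, 0, -0.04, 0.04],
    [0, 0, 0, 0, 0, -0.1067, 0.04],
    [0, 0, 0, 0, 0, -0.1733, 0.04],
    [0, 0, 0, 0, 0, -0.24, 0.04],
    [0, 0, 0, 0, 0, -0.28, 0.04],
    [0, 0, 0, 0, 0, -0.28, 0.04],
  ],
)

```text
clock: 29.18
eef_pos: [427.2, 273.3, 221.5]
tcp_rot: [3.136, -0.003, 1.583]
contact_force: [0.5, 0.1, -1.0]
opening: 0.596
grasp_force: 37.0
```

Run:
```python
from m import *
e=[]
for _ in range(8):
    S,_d=grab_frame('scene'); s=sensors.sense();e.append(s['eef_pos'])
cv2.imwrite('scene6.png',S[...,::-1])
print(np.mean(e,0),s['tcp_rot'],s['contact_force'],s['opening'])
V=S.max(2); print(V[184,225:260])
```

```text
[425.36415999 272.17236114 217.63120558] [-3.14007202e+00  9.42159637e-04  1.58286739e+00] [-0.01781286 -0.15667277 -0.31916154] 0.5962018781786101
[130 141 157 147 150 157 157 120 118 118 121 154 192 194 192 193 193 195
 191 196 196 196 195 193 194 193 192 193 196 194 192 194 195 194 197]
```

In the tool's units: -0.4 m / 0.75 = -0.5333, 0.004 m / 0.75 = 0.0053.

Call:
move_arm(
  motion=[
    [0, 0, 0, -0.04, 0.0013, 0, 0.04],
    [0, 0, 0, -0.1067, 0.0053, 0, 0.04],
    [0, 0, 0, -0.18, 0.0093, 0, 0.04],
    [0, 0, 0, -0.2533, 0.0133, 0, 0.04],
    [0, 0, 0, -0.3267, 0.0173, 0, 0.04],
    [0, 0, 0, -0.4, 0.0213, 0, 0.04],
    [0, 0, 0, -0.4667, 0.0253, 0, 0.04],
    [0, 0, 0, -0.5333, 0.0293, 0, 0.04],
  ],
)

```text
clock: 30.58
eef_pos: [452.4, -129.0, 218.0]
tcp_rot: [-3.141, -0.0, 1.583]
contact_force: [0.1, 0.6, -0.3]
opening: 0.594
grasp_force: 37.0
```

In the tool's units: 0.18 m / 0.75 = 0.24, 0.15 m / 0.75 = 0.2.

Call:
move_arm(
  motion=[
    [0, 0, 0, -0.0533, 0.0027, 0, 0.04],
    [0, 0, 0, -0.08, 0.0049, 0, 0.04],
    [0, 0, 0, -0.08, 0.0049, 0.0667, 0.04],
    [0, 0, 0, -0.08, 0.0049, 0.1333, 0.04],
    [0, 0, 0, -0.08, 0.0049, 0.2, 0.04],
    [0, 0, 0, -0.08, 0.0049, 0.24, 0.04],
    [0, 0, 0, -0.08, 0.0049, 0.24, 0.04],
    [0, 0, 0, -0.08, 0.0049, 0.24, 0.04],
  ],
)

```text
clock: 31.58
eef_pos: [457.7, -187.1, 39.1]
tcp_rot: [3.141, 0.0, 1.583]
contact_force: [0.1, 1.0, 0.1]
opening: 0.601
grasp_force: 37.0
```

Run:
```python
from m import *
e=[]
for _ in range(8):
    S,_d=grab_frame('scene'); s=sensors.sense();e.append(s['eef_pos'])
print(np.mean(e,0),s['tcp_rot'],s['contact_force'],s['opening'])
```

```text
[ 457.82960291 -187.4272535    39.38601668] [3.14063084e+00 4.15618680e-04 1.58270446e+00] [ 0.14742903 -0.15734084 -0.85619471] 0.598349681890277
```

In the tool's units: -0.05 m / 0.75 = -0.0667, 0.0297 m / 0.75 = 0.0396.

Call:
move_arm(
  motion=[
    [0, 0, 0, 0, 0, 0.02, 0.04],
    [0, 0, 0, 0, 0, 0.0347, 0.04],
    [0, 0, 0, 0, 0, 0.0396, 0.04],
    [0, 0, 0, 0, 0, 0.0396, 0.04],
    [0, 0, 0, 0, 0, 0.0396, 0.065],
    [0, 0, 0, 0, 0, 0.0396, 0.08],
    [0, 0, 0, 0, 0, 0, 0.08],
    [0, 0, 0, 0, 0, -0.0667, 0.08],
  ],
)

```text
clock: 32.98
eef_pos: [455.7, -186.6, 87.5]
tcp_rot: [-3.138, -0.002, 1.583]
contact_force: [1.7, 0.2, 0.3]
opening: 0.933
grasp_force: 0.0
```

In the tool's units: -0.24 m / 0.75 = -0.32, -0.2 m / 0.75 = -0.2667.

Call:
move_arm(
  motion=[
    [0, 0, 0, 0, 0, -0.0667, 0.08],
    [0, 0, 0, -0.0667, 0, -0.08, 0.08],
    [0, 0, 0, -0.1333, 0, -0.0933, 0.08],
    [0, 0, 0, -0.2, 0, -0.1067, 0.08],
    [0, 0, 0, -0.2667, -0.0267, -0.1067, 0.08],
    [0, 0, 0, -0.32, -0.0533, -0.1067, 0.08],
    [0, 0, 0, -0.32, -0.0533, -0.1067, 0.08],
    [0, 0, 0, -0.32, -0.0533, -0.1067, 0.08],
  ],
)

```text
clock: 33.98
eef_pos: [419.7, -427.0, 167.7]
tcp_rot: [-3.141, -0.001, 1.582]
contact_force: [0.4, -0.6, 0.9]
opening: 0.938
grasp_force: 0.0
```

Run:
```python
from m import *
T=avg('top',6);S=avg('scene',6);cv2.imwrite('top7.png',T[...,::-1]);cv2.imwrite('scene7.png',S[...,::-1])
hv=lambda i:[x.astype(int) for x in cv2.split(cv2.cvtColor(np.ascontiguousarray(i),cv2.COLOR_RGB2HSV))]
H,s,V=hv(T);h2,s2,v2=hv(S)
for t,a in dict(carT=('top',(abs(H-30)<10)&(s>150)&(V>90),54,(290,205,320,235)),cuvT=('top',(abs(H-110)<15)&(s>120)&(V>75),53,(340,195,385,240)),
  cuvS=('scene',(abs(h2-112)<15)&(s2>100)&(v2>90),53,(290,205,335,245)),dishT=('top',(V<105),14,(322,208,345,237)),stopT=('top',(V<100),46,(383,211,394,227)),stopS=('scene',v2<80,46,(325,225,355,265))).items():
    try: C,r,W,n=blob(*a);print(t,C.round(1),np.round(r[0],1),np.round(r[1],1),round(r[2],1),n)
    except Exception as e: print(t,e)
print(sensors.sense()['eef_pos'],sensors.sense()['contact_force'])
R=np.zeros((600,800,3),np.uint8)
f=lambda i,w,h:cv2.resize(i,(w,h),interpolation=cv2.INTER_CUBIC)
R[:240]=f(T[195:243,270:430],800,240);R[240:,:480]=f(S[175:280,250:390],480,360);R[240:,480:]=f(S[0:400,80:436],320,360)
save('g10.png',R)
```

```text
carT [453.8  75.5] [454.1  75.7] [28.8 32.4] 3.1 99
cuvT [ 461.8 -101.3] [ 457.3 -105.3] [63.  64.2] 0.8 331
cuvS [ 455.7 -110.5] [ 456.7 -110.1] [74.  64.9] 88.0 443
dishT [454.2 -13.8] [453.9 -13.8] [54.1 54.7] 86.7 258
stopT [ 455.6 -183.4] [ 455.2 -183.3] [17.6 20.4] 41.2 38
stopS [ 514.9 -191.5] [ 511.2 -194.2] [84.9 20.8] 55.6 174
[ 420.04025397 -427.58357785  168.33642614] [0.37738266 0.13880172 0.50953176]
```

View pics/g10.png

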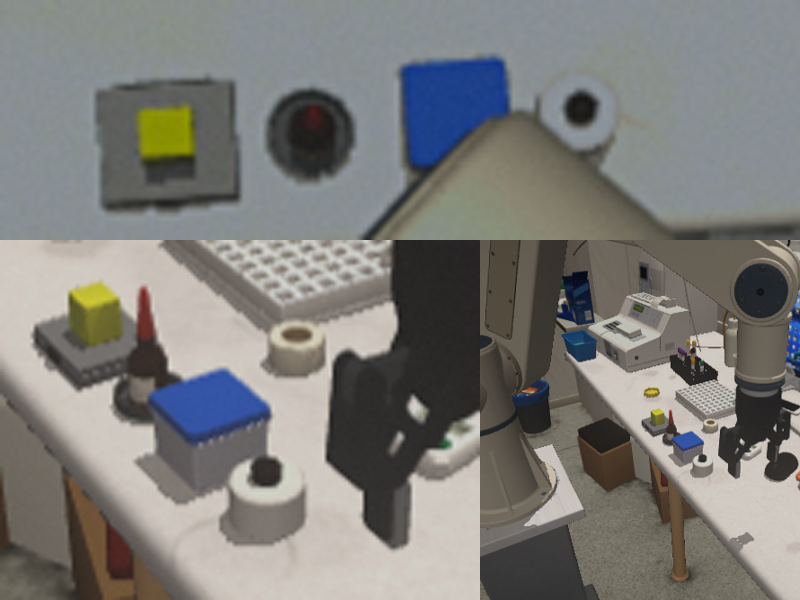

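The last view shows everything in place: the carton is central on the case, the bottle is upright in the dish, and the pot's stopper at top (386,216) gives a gap of about 18.6 mm. The timer and tape roll are untouched and the gripper is clear, so I'm handing in.

```bash
python3 -c "
from rig import order
print(order.sign_off())"
```

```text
the job is handed in; nothing more can be done
None
```

The job is handed in: dish midway between the boxes, bottle upright in it, carton central on the slide case, and pot in line about 19 mm beyond the cuvette box; camera checks put each within about 2 mm of target.

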